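# Hang the bearing plate level on the necked peg to drain

## Task

Take the bearing plate that stands in the front slot of the white drain block, pick out the one of its five holes from which it will hang level, and hang it by that hole on the stand's peg, so that it rests down in the narrow neck between the peg's head and its collar and drains evenly. The peg is clamped somewhere along the slot to the left of the column, so find it and feel the hole on gently, without pressing hard on the peg or the stand, and let go with the plate hanging still. Leave the other plate in its slot and do not disturb the things lying around.

Things in the scene. Friction and masses are not known exactly. Their poses are not given: they have to be found in the camera images.
- plate_a: 8 mm aluminium bearing plate, uniform, 0.2 to 0.45 kg, upright in a slot of the block. Origin: middle of the leg's lower edge; z up the leg, y to the left along the top strip, x through the thickness to the far face. Strip 150 x 36 mm (z 112 to 148) on one leg 60 mm wide, 112 mm long, with a 26 mm bore at y 0, z 48. Plain L: leg at the strip's left end; strip from y +30 to -120 mm.
- plate_b: 8 mm aluminium bearing plate, uniform, 0.2 to 0.45 kg, upright in a slot of the block. Origin: middle of the leg's lower edge; z up the leg, y to the left along the top strip, x through the thickness to the far face. Strip 150 x 36 mm (z 112 to 148) on one leg 60 mm wide, 112 mm long, with a 26 mm bore at y 0, z 48. Leg set in from the strip's right end; strip from y +97 to -53 mm.
- drain_block: White plastic block, 150 (x) x 110 (y) mm, top face 42 mm above the bench, in a low steel drip tray 180 x 140 mm; fixed; origin under its centre on the bench. Two slots along its y, 90 mm apart, each 10.5 mm wide, 66 mm long and 28 mm deep, hold one plate each; which plate is in which slot varies.
- front_slot (a point): Centre of the floor of the slot nearer the robot, 14 mm above the bench; axes as the block.
- back_slot (a point): Centre of the floor of the slot farther from the robot, 14 mm above the bench; axes as the block.
- stand: Fixed hanging stand: 12 mm base plate 130 mm wide from x -105 to +45 mm, 30 mm square column 241 mm tall with its front face at x 0, crosshead 34 mm high from y -22 to +48 mm with its front face at x -14 mm. Origin on the bench under the middle of the column's front face. One level steel peg points out of the crosshead along the stand's -x, to the robot, 205 mm above the bench.
- neck_ref (a point): Point straight in front of the column's middle at the peg's true height and at the true distance (stand's x) of the middle of its neck; axes as the stand. The peg itself is not measured: it is clamped by hand in a slot across the crosshead, anywhere from 4 to 26 mm to the left (+y) of this point, and does not give way. A plate resting in the neck has its hole's centre 2.75 mm below it.
- collar_ref (a point): As neck_ref, but at the collar's front face, 5.5 mm behind neck_ref along the stand's x. Collar 18 mm diameter, 4 mm thick; behind it a 10 mm shank to the crosshead. In front of it the neck, 5 mm diameter, 11 mm long.
- tip_ref (a point): As neck_ref, but at the peg's flat end, 23.5 mm in front of neck_ref along the stand's -x. The peg's head is 8.5 mm in diameter and 18 mm long from this end to the neck, with a 1.5 mm chamfer at 45 degrees round the end.
- plate_a_hole1 (a point): Centre of hole 1 of plate_a, middle of the thickness, counted from the left end of the strip as seen from the robot: a 10.5 mm through hole 20 mm below the top edge (z 128 mm), at y +5.0 mm of the plate; holes are 25 mm apart.
- plate_a_hole2 (a point): Centre of hole 2 of plate_a, middle of the thickness, counted from the left end of the strip as seen from the robot: a 10.5 mm through hole 20 mm below the top edge (z 128 mm), at y -20.0 mm of the plate; holes are 25 mm apart.
- plate_a_hole3 (a point): Centre of hole 3 of plate_a, middle of the thickness, counted from the left end of the strip as seen from the robot: a 10.5 mm through hole 20 mm below the top edge (z 128 mm), at y -45.0 mm of the plate; holes are 25 mm apart.
- plate_a_hole4 (a point): Centre of hole 4 of plate_a, middle of the thickness, counted from the left end of the strip as seen from the robot: a 10.5 mm through hole 20 mm below the top edge (z 128 mm), at y -70.0 mm of the plate; holes are 25 mm apart.
- plate_a_hole5 (a point): Centre of hole 5 of plate_a, middle of the thickness, counted from the left end of the strip as seen from the robot: a 10.5 mm through hole 20 mm below the top edge (z 128 mm), at y -95.0 mm of the plate; holes are 25 mm apart.
- plate_b_hole1 (a point): Centre of hole 1 of plate_b, middle of the thickness, counted from the left end of the strip as seen from the robot: a 10.5 mm through hole 20 mm below the top edge (z 128 mm), at y +59.8 mm of the plate; holes are 25 mm apart.
- plate_b_hole2 (a point): Centre of hole 2 of plate_b, middle of the thickness, counted from the left end of the strip as seen from the robot: a 10.5 mm through hole 20 mm below the top edge (z 128 mm), at y +34.8 mm of the plate; holes are 25 mm apart.
- plate_b_hole3 (a point): Centre of hole 3 of plate_b, middle of the thickness, counted from the left end of the strip as seen from the robot: a 10.5 mm through hole 20 mm below the top edge (z 128 mm), at y +9.8 mm of the plate; holes are 25 mm apart.
- plate_b_hole4 (a point): Centre of hole 4 of plate_b, middle of the thickness, counted from the left end of the strip as seen from the robot: a 10.5 mm through hole 20 mm below the top edge (z 128 mm), at y -15.2 mm of the plate; holes are 25 mm apart.
- plate_b_hole5 (a point): Centre of hole 5 of plate_b, middle of the thickness, counted from the left end of the strip as seen from the robot: a 10.5 mm through hole 20 mm below the top edge (z 128 mm), at y -40.2 mm of the plate; holes are 25 mm apart.
- pliers: Loose bystander on the bench: red-handled pliers, 171 mm long; origin under its middle.
- wrench: Loose bystander on the bench: combination wrench, 154 mm long; origin under its middle.
- tape_measure: Loose bystander on the bench: tape measure, 58 x 74 x 35 mm; origin under its middle.
- bearing: Loose bystander on the bench: ball bearing, 40 mm across, 14 mm high; origin under its middle.
- bush: Loose bystander on the bench: flanged guide bush, 42 mm across, 45 mm high; origin under its middle.

How it is judged:
By the outcome, as a careful person would: the job done as asked, in the order asked, and still so for the second after the job is handed in, with the robot touching nothing.
It also fails if it takes over 51 s, if anything falls off the work surface, if the arm or the gripper's body presses on something with over 40 N, if the wrist force passes 120 N, or if a joint passes its speed limit or range.

## Robot

A 6-joint arm with a two-finger parallel gripper is mounted at the origin on a cart in front of the work surface, level with it; the furniture and walls round the work are solid. World frame = base frame: x ahead of the robot, y to its left, z up, the work surface at z = 0. Lengths are in mm, angles in rad, forces in N, time in s.
With the tool pointing down it reaches from about 275 to 975 mm from the base axis. Payload 8.4 kg.
Tool frame: the origin (TCP) lies at the very end of the fingers, on their centre line; the grasp point (between the pads) lies 19 mm behind it (ctrl.grasp_offset is the distance from the TCP to the grasp point, in mm); z points along the fingers, y is the line along which they close (so a half turn about z gives the same grasp; the last joint's range is limited). The gripper opens to 92 mm and grips with 3 to 60 N. Pads are 20 mm wide; open, the fingers measure 128 mm over their backs; the gripper's body (75 mm by 189 mm) begins 69 mm behind the grasp point.
Start: joints at [-1.15, 0.353, 1.633, -0, 1.155, -0.002], TCP at [256.446, -569.968, 214.583] pointing down, gripper open.
Joint ranges: [-2.63, 2.63], [-0.92, 2.1], [0.06, 2.66], [-1.3, 4.44], [0, 2.69], [-3.02, 3.02]. Speed limits (rad/s): [2.22, 2.22, 2.79, 3.14, 3.14, 3.14].

## Interface

Orientations are given as a 3x3 rotation matrix whose columns are the frame's x, y, z axes.
In Python, from rig import ctrl gives the robot as it stands.
- The arm moves only by the shell command python3 -m creep 'ROWS' [OPENING]. ROWS is one flat JSON list of numbers that holds 1 to 5 rows one after another, with no inner brackets; each row has 6 numbers: dx, dy, dz in shares of the most that a row can go, 1 being 50 mm, then a rotation vector rx, ry, rz in a scale on which 1.0 is 180 degrees; each row shifts and turns the commanded pose from where the row before left it, along the tool's axes as they then stand; what a row does not reach is not made up. A row lasts 1/10 s, in which the tool goes at most 50 mm and 0.15 rad, less where a joint would pass 70% of its speed; a pose out of reach is approached as far as the arm can. OPENING is the opening from 0.0 (shut) to 1.0 (fully open), set as the command begins (- or left out keeps the last). The fingers move at their own pace and stop on an object; the grip force is fixed at half the most. Time passes only in rows, so rows that do not move let the fingers close. It prints the time, the measured TCP pose, the force, the opening and the grip force at its end. Shift and turn numbers lie between -1 and 1, and a call with a number outside is refused. Input that does not fit is refused with a message, and nothing moves.
- ctrl.observe(): the state, without advancing time (a new reading comes with each control period).
- ctrl.capture(name): name is "scene" or "top"; returns a dict with "image" (420x560x3 uint8, red, green, blue), "range_z" (420x560 float32, mm along the optical axis (not along the pixel's ray), 0 where there is no reading), "vertical_fov" (degrees; the focal length in pixels is half the picture's height over the tangent of half this angle, whatever the lens; pixels are square), "cx", "cy" (the principal point, pixels), "cam_to_world" (4x4, takes a point from camera to world coordinates). Camera axes: x right, y up, looking along -z (the intrinsics and any distortion apply to the point x, -y, -z); pixel columns grow to the right and rows downward; lengths in mm; the calibration is good to about 2 mm. A picture is of the moment at which its call begins.
- ctrl.job_done(): hands the job in; it is judged then, once.
The state is a dict: "time_s": time; "joints": joint angles; "joint_vel": joint speeds; "joint_efforts": joint torques, N m; "tcp_pos": TCP position; "tool_rot": TCP orientation; "contact_force": force on the tool from outside, world axes, zero at the start; "wrist_torque": the same for the moment, N m; "finger_gap": opening from 0.0 (shut) to 1.0 (fully open); "gripper_force": force on a finger pad.
Only numpy, scipy, OpenCV 4.12 (cv2) and the standard library are available. Lean on these libraries where they do the work, as an engineer would, in place of code of your own. Each camera call takes 0.05 s, during which the arm holds its last target. There are 200 camera calls.

## Working session

There is one attempt and no reset: what is moved stays moved. The work goes in short steps, Python scripts to look and compute and a shell command to move; the robot and the scene stay as the last step left them, time stands still between calls to the robot, and variables do not carry over. Pictures are saved under pics/ and viewed, at most 10 in all, crops included, and the job is handed in when it is done.

```bash
ls; mkdir -p pics; python3 - <<'E'
from rig import ctrl
import cv2,numpy as np,pickle
d={}
for n in("scene","top"):
    c=ctrl.capture(n); d[n]=c
    cv2.imwrite(f"pics/{n}0.png",c["image"][:,:,::-1])
    print(n,c["vertical_fov"],c["cx"],c["cy"],np.round(c["cam_to_world"],3).tolist(),[k for k in c])
pickle.dump(d,open("cap0.pkl","wb"))
o=ctrl.observe();print(o)
E
```

```text
pics
scene 48.62777346890498 276.3987587818751 208.9324327388703 [[-0.916, 0.256, -0.31, 205.869], [-0.402, -0.618, 0.676, 809.509], [-0.018, 0.743, 0.669, 868.757], [0.0, 0.0, 0.0, 1.0]] ['image', 'range_z', 'vertical_fov', 'cx', 'cy', 'cam_to_world']
top 51.24943177818676 270.2947216526771 216.55601849899193 [[0.015, 0.998, -0.062, 467.193], [-1.0, 0.014, -0.02, 91.136], [-0.019, 0.062, 0.998, 1335.492], [0.0, 0.0, 0.0, 1.0]] ['image', 'range_z', 'vertical_fov', 'cx', 'cy', 'cam_to_world']
{'time_s': 0.1, 'joints': array([-1.15040729e+00,  3.53563463e-01,  1.63403356e+00, -4.44416712e-06,
        1.15519131e+00, -2.36682118e-03]), 'joint_vel': array([-0.0007491 , -0.00134841, -0.00024494, -0.00112613, -0.0010082 ,
       -0.00017088]), 'joint_efforts': array([-1.61123889e-04, -5.94905341e+01, -3.34928370e+01,  6.99065672e-02,
        1.82862359e-02, -3.48598769e-05]), 'tcp_pos': array([ 256.26500045, -569.57760138,  213.95961119]), 'tool_rot': array([[ 9.11961009e-01,  4.10276586e-01, -4.91684239e-04],
       [ 4.10276880e-01, -9.11960357e-01,  1.08990570e-03],
       [-1.23374638e-06, -1.19567818e-03, -9.99999285e-01]]), 'contact_force': array([-0.36253555, -0.07021688, -0.41045089]), 'wrist_torque': array([-0.00701811, -0.03861669, -0.00040404]), 'gripper_force': 0.0, 'finger_gap': 1.0039697103415448}
```

View pics/scene0.png

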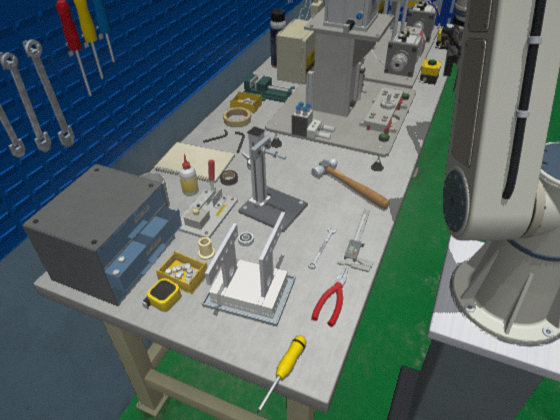

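View pics/top0.png

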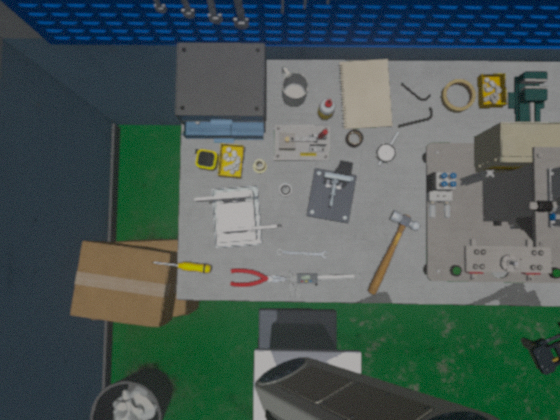

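Scene view: the block is at about (245,290) with the two plates at (270,245) and (228,260), and the stand is at (270,185). Top view: the front plate's strip runs along row ~228, cols 217-282; the back plate's is at row ~195, cols 195-257; the stand is at (335,190). Next, point clouds.

```bash
cat >h.py <<'E'
import numpy as np,cv2,pickle
def cloud(c):
    h,w=c["range_z"].shape; f=h/2/np.tan(np.radians(c["vertical_fov"])/2)
    u,v=np.meshgrid(np.arange(w)+.5,np.arange(h)+.5); z=c["range_z"]
    p=np.stack([(u-c["cx"])/f*z,-(v-c["cy"])/f*z,-z],-1)
    P=p@c["cam_to_world"][:3,:3].T+c["cam_to_world"][:3,3]; P[z==0]=np.nan
    return P
def proj(c,X):
    f=c["image"].shape[0]/2/np.tan(np.radians(c["vertical_fov"])/2)
    M=c["cam_to_world"]; q=(np.atleast_2d(X)-M[:3,3])@M[:3,:3]
    return np.c_[c["cx"]-q[:,0]/q[:,2]*f, c["cy"]+q[:,1]/q[:,2]*f]
E
python3 - <<'E'
from h import *
d=pickle.load(open("cap0.pkl","rb"))
for n in d:
    P=cloud(d[n]); print(n)
    m=(abs(P[...,2])<12)&(P[...,0]>250)&(P[...,0]<900)&(P[...,1]>-300)&(P[...,1]<450)
    A=np.c_[P[m][:,:2],np.ones(m.sum())]; s=np.linalg.lstsq(A,P[m][:,2],rcond=None)[0]; print("bench",s, np.std(P[m][:,2]-A@s), m.sum())
    R={"top":[(185,210,262,255),(190,182,270,205),(300,160,360,225)],"scene":[(190,200,300,330),(235,120,310,230)]}[n]
    for (a,b,e,g) in R:
        Q=P[b:g,a:e].reshape(-1,3)
        for lo,hi in((150,175),(120,150),(30,52),(6,20),(195,215),(218,260)):
            k=Q[(Q[:,2]>lo)&(Q[:,2]<hi)]
            if len(k)>8:
                (cx,cy),(w,h),an=cv2.minAreaRect(k[:,:2].astype(np.float32))
                print((a,b),lo,hi,len(k),"rect",np.round([cx,cy,w,h,an],1),"z",np.round(np.percentile(k[:,2],[5,50,95]),1))
    im=cv2.resize(d[n]["image"][150:260,180:380] if n=="top" else d[n]["image"][120:330,190:330],None,fx=4 if n=="top" else 2.8,fy=4 if n=="top" else 2.8,interpolation=cv2.INTER_CUBIC)
    cv2.imwrite(f"pics/{n}1.png",im[:,:,::-1])
E
```

```text
scene
bench [ 0.0036326  -0.00272612 -1.04570752] 3.690084427720558 35132
(190, 200) 150 175 630 rect [549.7 210.4  99.9 216.6   5.1] z [151.1 160.4 163.1]
(190, 200) 120 150 556 rect [546.3 210.6  96.3 219.5   3.1] z [123.1 136.  148.5]
(190, 200) 30 52 2728 rect [647.1 178.5 195.4 397.3  61. ] z [33.2 41.2 45.1]
(190, 200) 6 20 2920 rect [619.8 129.7 305.3 413.2  22.8] z [ 7.2 11.4 17.5]
(235, 120) 150 175 189 rect [586.6  38.8 105.5 273.   18.4] z [150.8 160.2 167.8]
(235, 120) 120 150 232 rect [619.  -83.  122.4 514.6  13.9] z [121.9 132.3 147.7]
(235, 120) 30 52 99 rect [ 688.2 -209.8   37.4  318.2   11.5] z [31.3 41.4 50.7]
(235, 120) 6 20 1674 rect [ 726.7 -213.9  195.7  562.3   36.5] z [ 7.5 11.4 17.4]
(235, 120) 195 215 259 rect [622.4 -52.9  86.2  77.2  27.8] z [196.9 207.3 213.9]
(235, 120) 218 260 299 rect [656.4 -61.5  69.6  51.4  76.6] z [219.  228.5 241.6]
top
bench [ 3.38269665e-03 -3.82955285e-04 -1.22946184e+00] 4.059946203631812 33897
(185, 210) 150 175 128 rect [505.2 191.7   7.9 108.    5.4] z [157.3 161.3 165.8]
(185, 210) 120 150 14 rect [502.3 181.7   0.6  79.5   5.2] z [127.6 135.3 146.5]
(185, 210) 30 52 1015 rect [520.5 217.   96.  110.4   4.9] z [37.2 41.7 45.9]
(185, 210) 6 20 188 rect [502.2 259.7 127.5 232.3   0.8] z [ 6.2 10.  15.4]
(190, 182) 150 175 185 rect [590.4 245.2   8.9 147.7   5.6] z [155.7 161.1 164.8]
(190, 182) 120 150 61 rect [586.9 244.5   4.9 149.3   7.2] z [123.4 136.6 147.5]
(190, 182) 30 52 310 rect [602.5 223.6  42.4 110.7   1.2] z [37.2 41.3 46.1]
(190, 182) 6 20 120 rect [613.4 243.8  58.9 232.6   1. ] z [ 6.3 10.5 16.8]
(300, 160) 30 52 9 rect [647.3 -69.5  26.4   8.   63.6] z [32.  44.2 45. ]
(300, 160) 6 20 1707 rect [627.6 -59.9 196.5 168.5   2.4] z [ 7.2 11.4 16.6]
(300, 160) 195 215 142 rect [621.7 -50.5  77.5  83.2  39.3] z [197.  207.8 213.7]
(300, 160) 218 260 325 rect [656.7 -61.6  68.8  48.5  77.7] z [219.1 237.3 243.5]
```

View pics/scene1.png

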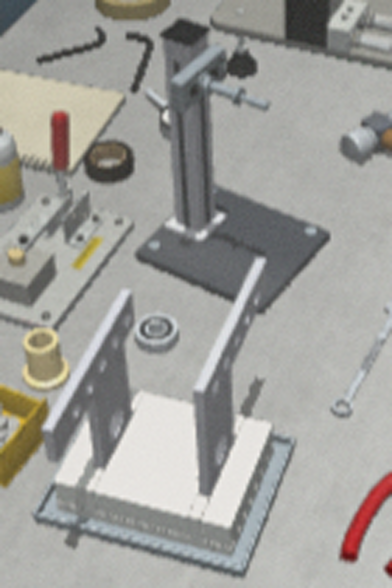

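View pics/top1.png

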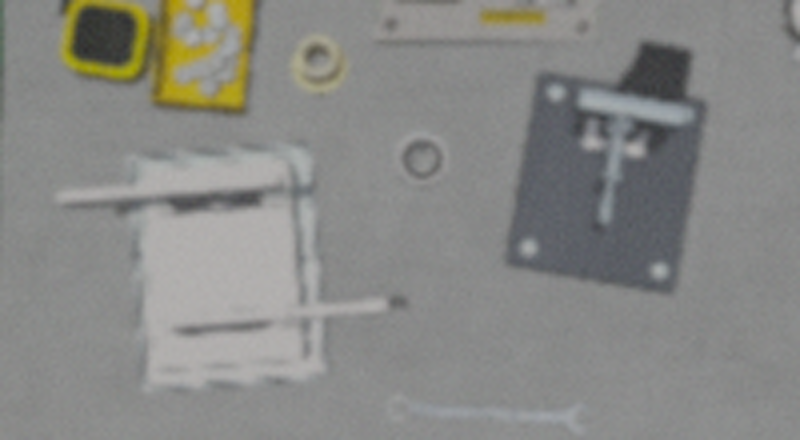

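The front plate is plate_a, an L with its leg at the left. Its centre of mass works out at y ≈ -20.0, so hole 2 is the level one. Next I'll fit the plate, block, stand and peg more closely.

```bash
cat >>h.py <<'E'
def line(k):  # 2D line fit: centre, angle(deg)
    k=k.astype(np.float32); vx,vy,x,y=cv2.fitLine(k[:,:2].copy(),cv2.DIST_HUBER,0,.01,.01).ravel()
    return np.round([x,y,np.degrees(np.arctan2(vy,vx))],2)
def loc(k,o,yaw):
    c,s=np.cos(yaw),np.sin(yaw); return np.c_[(k[:,:2]-o)@np.array([[c,-s],[s,c]]),k[:,2]]
E
python3 - <<'E'
from h import *
d=pickle.load(open("cap0.pkl","rb"))
pc=lambda a:np.round(np.percentile(a,[1,5,50,95,99]),1)
for n in d:
    P=cloud(d[n]).reshape(-1,3); C=d[n]["image"].reshape(-1,3).astype(int); print(n)
    for nm,x0,x1,y0,y1 in(("front",470,540,80,270),("back",560,620,150,340)):
        k=P[(P[:,0]>x0)&(P[:,0]<x1)&(P[:,1]>y0)&(P[:,1]<y1)&(P[:,2]>120)&(P[:,2]<170)]
        t=k[k[:,2]>155]; l=line(t); a=np.radians(l[2]); a=a if a>0 else a+np.pi; q=loc(k,l[:2],a-np.pi/2)
        print(nm,"topline",l,"along",pc(q[:,1]),"x",pc(q[:,0]))
    # block top
    k=P[(P[:,0]>440)&(P[:,0]<660)&(P[:,1]>120)&(P[:,1]<300)&(P[:,2]>36)&(P[:,2]<47)&(C.min(1)>150)]
    print("block",len(k),np.round(sum(cv2.minAreaRect(k[:,:2].astype(np.float32))[:2],()),1),cv2.minAreaRect(k[:,:2].astype(np.float32))[2])
    # base (dark)
    k=P[(P[:,0]>520)&(P[:,0]<720)&(P[:,1]>-160)&(P[:,1]<30)&(P[:,2]>5)&(P[:,2]<20)&(C.max(1)<110)]
    r=cv2.minAreaRect(k[:,:2].astype(np.float32)); print("base",len(k),np.round(r[0]+r[1]+(r[2],),1))
    yaw=np.radians(-10)
    k=P[(P[:,0]>530)&(P[:,0]<700)&(P[:,1]>-140)&(P[:,1]<20)&(P[:,2]>180)&(P[:,2]<250)]
    # peg: z 198..214 , local x <  crosshead
    q=loc(k,np.array([640,-60.]),yaw); 
    for lo in range(-90,40,8):
        j=(q[:,0]>=lo)&(q[:,0]<lo+8)
        if j.sum()>2: print(lo,j.sum(),"y",np.round(np.percentile(q[j,1],[5,50,95]),1),"z",np.round(np.percentile(q[j,2],[5,50,95]),1))
    g=k[(q[:,0]<-12)&(q[:,2]>196)]; print("peg",len(g),line(g))
E
```

```text
scene
front topline [506.21 178.42 -84.82] along [-78.5 -70.8   9.5  68.1  69.6] x [-3.8 -3.5 -2.3  4.2  4.9]
back topline [589.71 250.79 -84.8 ] along [-78.2 -70.5   2.7  69.5  70.8] x [-3.8 -3.4 -2.2  4.2  5.2]
block 1889 [548.1 221.3 150.2 113.6] 5.112361907958984
base 1170 [613.9 -62.3 129.6 147.5  80.8]
-82 3 y [6.7 6.9 9.4] z [203.6 207.6 209.2]
-74 11 y [4.2 7.5 9.8] z [202.5 206.5 210. ]
-66 10 y [ 3.9  8.4 10.4] z [202.9 206.9 208.3]
-58 6 y [5.7 7.8 9.8] z [204.2 206.8 208.8]
-50 25 y [-0.7  8.  14.5] z [199.1 208.1 212.9]
-42 9 y [ 4.1  9.6 12.3] z [203.2 207.5 209.1]
-34 13 y [ 4.6  9.  11.2] z [203.  207.5 210.2]
-26 11 y [ 5.4  9.6 12.3] z [204.1 207.9 210.7]
-18 25 y [-14.9  10.   14.6] z [201.4 209.3 215.1]
-10 185 y [-26.5  11.5  36.1] z [192.4 210.5 221.8]
-2 71 y [-26.5  19.8  37.9] z [194.1 220.9 223.1]
6 86 y [-22.4  -4.3  20.7] z [217.2 230.4 241.6]
14 52 y [-23.7   2.6   6.9] z [209.2 238.3 241.5]
22 51 y [-20.4   3.7   6.7] z [205.2 231.6 242. ]
30 59 y [-21.6   2.9   5.7] z [189.3 229.5 241.5]
38 5 y [-18.   -0.2   4.8] z [206.8 238.3 240.2]
peg 107 [600.87 -
[... 366 characters left out ...]

-66 10 y [1.8 5.9 8.8] z [204.2 207.9 210.9]
-58 7 y [2.  4.6 6.9] z [203.  206.4 208.2]
-50 15 y [-1.1  4.8 11.4] z [203.8 211.4 213. ]
-42 11 y [2.6 5.9 9.8] z [204.4 207.7 209.5]
-34 11 y [0.8 6.6 9.1] z [202.9 206.4 210.7]
-26 12 y [2.5 5.5 9.2] z [205.1 207.8 211.9]
-18 20 y [-0.   5.9 12.7] z [204.9 210.4 215.2]
-10 102 y [-27.9   3.1  33.6] z [196.  217.1 224.2]
-2 89 y [-29.5   1.4  34.8] z [217.5 221.3 224.9]
6 65 y [-27.1 -10.1  14.3] z [218.2 238.8 243.6]
14 50 y [-25.7  -6.9   4.3] z [190.8 240.2 244.6]
22 47 y [-26.1  -9.5   4.6] z [211.8 240.  243.5]
30 46 y [-23.9  -9.6   4.2] z [211.7 240.8 243.8]
38 7 y [-24.7  -9.6   4.8] z [236.3 238.9 242.5]
peg 92 [599.78 -47.4   -8.48]
```

The rows are not in the units I measure in: shifts go in shares of 50 mm and turns go in shares of 180 degrees. I convert before sending: -25 mm is -0.5, -0.15 rad / 3.1416 = -0.0477.

```bash
python3 -m creep '[0,0,-0.5,0,0,-0.0477,0,0,-0.5,0,0,-0.0477,0,0,0,0,0,-0.0477,0,0,0,0,0,-0.0477,0,0,0,0,0,-0.0477]' 0.5
python3 -m creep '[0,0,0,0,0,-0.0477,0,0,0,0,0,-0.0477,0,0,0,0,0,-0.0477,0,0,0,0,0,-0.0124,0,0,0,0,0,0]'
python3 -m creep '[0.88,0.38,0,0,0,0,0.88,0.38,0,0,0,0,0.88,0.38,0,0,0,0,0.88,0.38,0,0,0,0,0.88,0.38,0,0,0,0]'
python3 -m creep '[0.88,0.38,0,0,0,0,0.88,0.38,0,0,0,0,0.88,0.38,0,0,0,0,0.88,0.38,0,0,0,0,0.88,0.38,0,0,0,0]'
python3 -m creep '[0.88,0.38,0,0,0,0,0.88,0.38,0,0,0,0,0.88,0.38,0,0,0,0,0.88,0.38,0,0,0,0,0.88,0.38,0,0,0,0]'
python3 -m creep '[0.8,0.38,0,0,0,0,0,0,0,0,0,0]'
```

```text
time_s: 0.6
tcp_pos: [256.3, -569.8, 264.4]
tool_rot: [[0.382, 0.924, -0.0], [0.924, -0.382, 0.0], [0.0, -0.0, -1.0]]
contact_force: [-0.1, 0.2, -0.1]
finger_gap: 0.586
gripper_force: 0.0
time_s: 1.1
tcp_pos: [256.3, -569.8, 264.2]
tool_rot: [[-0.091, 0.996, -0.0], [0.996, 0.091, 0.001], [0.001, -0.0, -1.0]]
contact_force: [0.0, 0.4, 0.2]
finger_gap: 0.497
gripper_force: 0.0
time_s: 1.6
tcp_pos: [331.2, -340.4, 264.4]
tool_rot: [[-0.088, 0.996, 0.0], [0.996, 0.088, 0.0], [0.0, 0.0, -1.0]]
contact_force: [0.9, -0.0, 1.0]
finger_gap: 0.498
gripper_force: 0.0
time_s: 2.1
tcp_pos: [405.9, -112.7, 264.8]
tool_rot: [[-0.089, 0.996, 0.001], [0.996, 0.089, -0.0], [-0.0, 0.001, -1.0]]
contact_force: [0.8, 0.1, 0.9]
finger_gap: 0.504
gripper_force: 0.0
time_s: 2.6
tcp_pos: [480.6, 115.3, 264.6]
tool_rot: [[-0.089, 0.996, 0.0], [0.996, 0.089, -0.0], [-0.0, 0.0, -1.0]]
contact_force: [-0.4, -1.0, 0.6]
finger_gap: 0.5
gripper_force: 0.0
time_s: 2.8
tcp_pos: [497.0, 159.1, 264.4]
tool_rot: [[-0.093, 0.996, 0.001], [0.996, 0.093, 0.002], [0.001, 0.001, -1.0]]
contact_force: [0.0, -0.2, -0.3]
finger_gap: 0.5
gripper_force: 0.0
```

Scaled: 25 mm is 0.5, 11.1 mm is 0.222.

```bash
python3 -m creep '[0.188,0.222,0,0,0,0,0,0,0.5,0,0,0,0,0,0.5,0,0,0,0,0,0.5,0,0,0,0,0,0.3,0,0,0]'
python3 -m creep '[0,0,0.24,0,0,0,0,0,0.24,0,0,0,0,0,0.24,0,0,0,0,0,0.24,0,0,0,0,0,0,0,0,0]'
python3 -m creep '[0,0,0,0,0,0,0,0,0,0,0,0,0,0,0,0,0,0]'
```

```text
time_s: 3.3
tcp_pos: [505.3, 163.8, 172.8]
tool_rot: [[-0.088, 0.996, -0.002], [0.996, 0.088, -0.001], [-0.001, -0.002, -1.0]]
contact_force: [0.1, -0.3, -0.2]
finger_gap: 0.498
gripper_force: 0.0
time_s: 3.8
tcp_pos: [505.0, 164.7, 125.0]
tool_rot: [[-0.09, 0.996, -0.002], [0.996, 0.09, -0.001], [-0.001, -0.002, -1.0]]
contact_force: [-0.0, -0.1, 0.2]
finger_gap: 0.496
gripper_force: 0.0
time_s: 4.1
tcp_pos: [506.3, 165.2, 127.2]
tool_rot: [[-0.091, 0.996, 0.001], [0.996, 0.091, 0.0], [0.0, 0.001, -1.0]]
contact_force: [-0.0, -0.8, 0.2]
finger_gap: 0.5
gripper_force: 0.0
```

Scaled: 3.5 mm is 0.07.

```bash
python3 -m creep '[0.07,0,0,0,0,0,0,0,0,0,0,0,0,0,0,0,0,0]' 0.0
python3 -m creep '[0,0,0,0,0,0,0,0,0,0,0,0,0,0,0,0,0,0,0,0,0,0,0,0,0,0,0,0,0,0]'
python3 -m creep '[0,0,0,0,0,0,0,0,0,0,0,0,0,0,0,0,0,0,0,0,0,0,0,0,0,0,0,0,0,0]'
python3 - <<'E'
from h import *
from rig import ctrl
T=[];c=[]
for i in range(4): c.append(ctrl.capture("top")); o=ctrl.observe(); T.append(o["tcp_pos"])
print(np.mean(T,0),np.std(T,0),o["contact_force"],o["wrist_torque"])
cv2.imwrite("pics/top2.png",cv2.resize(c[0]["image"][160:250,180:320],None,fx=5,fy=5)[:,:,::-1])
E
```

```text
time_s: 4.4
tcp_pos: [505.7, 168.8, 126.7]
tool_rot: [[-0.091, 0.996, 0.0], [0.996, 0.091, 0.0], [0.0, 0.0, -1.0]]
contact_force: [0.2, -0.1, 0.1]
finger_gap: 0.262
gripper_force: 0.0
time_s: 4.9
tcp_pos: [507.3, 168.9, 126.7]
tool_rot: [[-0.091, 0.996, 0.003], [0.996, 0.091, 0.001], [0.0, 0.003, -1.0]]
contact_force: [4.8, 0.1, -5.0]
finger_gap: 0.086
gripper_force: 29.8
time_s: 5.4
tcp_pos: [507.2, 168.8, 126.7]
tool_rot: [[-0.091, 0.996, 0.003], [0.996, 0.091, 0.001], [0.0, 0.003, -1.0]]
contact_force: [5.4, 0.9, -5.5]
finger_gap: 0.086
gripper_force: 29.8
[507.2595542  168.84381586 126.74585092] [0.01427025 0.01450706 0.00661414] [ 5.14551102  0.46319687 -3.75324205] [ 0.02343644 -1.57725448 -0.1212473 ]
```

Scaled: -10 mm is -0.2, -6 mm is -0.12.

```bash
python3 -m creep '[0,0,-0.06,0,0,0,0,0,-0.12,0,0,0,0,0,-0.2,0,0,0,0,0,-0.2,0,0,0,0,0,-0.2,0,0,0]'
python3 -m creep '[0,0,-0.3,0,0,0,0,0,-0.4,0,0,0,0,0,-0.4,0,0,0,0,0,-0.2,0,0,0,0,0,0,0,0,0]'
python3 -m creep '[-0.3,-0.04,0,0,0,0,-0.6,-0.04,0,0,0,0,-0.6,-0.04,0,0,0,0.0159,-0.6,-0.02,0,0,0,0.0159,-0.6,-0.02,0,0,0,0.0159]'
python3 -m creep '[-0.6,-0.02,0,0,0,0.0159,-0.6,-0.02,0,0,0,0.0159,-0.4,0,0,0,0,0,-0.2,0,0,0,0,0,0,0,0,0,0,0]'
python3 -m creep '[0,0,0,0,0,0,0,0,0,0,0,0]'
python3 - <<'E'
from rig import ctrl
o=ctrl.observe(); print(o["contact_force"],o["wrist_torque"],o["joints"])
E
```

```text
time_s: 6.1
tcp_pos: [505.0, 168.3, 165.6]
tool_rot: [[-0.091, 0.996, -0.002], [0.996, 0.091, -0.001], [-0.0, -0.002, -1.0]]
contact_force: [0.1, 1.0, -4.1]
finger_gap: 0.084
gripper_force: 30.0
time_s: 6.6
tcp_pos: [505.9, 168.7, 231.7]
tool_rot: [[-0.091, 0.996, 0.001], [0.996, 0.091, 0.001], [0.0, 0.002, -1.0]]
contact_force: [-0.8, 0.6, -3.5]
finger_gap: 0.085
gripper_force: 30.0
time_s: 7.1
tcp_pos: [504.2, 31.4, 229.2]
tool_rot: [[0.061, 0.998, -0.002], [0.998, -0.061, -0.0], [-0.001, -0.002, -1.0]]
contact_force: [-0.0, 0.2, -3.3]
finger_gap: 0.084
gripper_force: 30.0
time_s: 7.6
tcp_pos: [492.7, -57.0, 229.8]
tool_rot: [[0.16, 0.987, -0.002], [0.987, -0.16, 0.0], [-0.0, -0.002, -1.0]]
contact_force: [0.8, 0.4, -4.1]
finger_gap: 0.087
gripper_force: 30.0
time_s: 7.8
tcp_pos: [493.6, -55.1, 230.4]
tool_rot: [[0.158, 0.987, -0.0], [0.987, -0.158, 0.0], [0.0, -0.0, -1.0]]
contact_force: [1.0, -0.1, -4.0]
finger_gap: 0.083
gripper_force: 30.0
[ 0.98680493 -0.06625346 -4.02772098] [-0.1145801  -0.00637968 -0.04676629] [-1.14437510e-01  1.35585532e-01  1.88389354e+00  3.21798837e-04
  1.12246864e+00  4.38136264e-02]
```

Scaled: 15.5 mm is 0.31, 15 mm is 0.3.

```bash
python3 -m creep '[-0.06,0.3,0,0,0,0,0,0.3,0.2,0,0,0,0,0,0.3,0,0,0,0,0,0.31,0,0,0,0,0,0,0,0,0]'
python3 -m creep '[0,0,0,0,0,0,0,0,0,0,0,0,0,0,0,0,0,0]'
python3 - <<'E'
from h import *
from rig import ctrl
D={"scene":[],"top":[],"o":[]}
for i in range(5):
    for n in("scene","top"): D[n].append(ctrl.capture(n)); D["o"].append(ctrl.observe())
pickle.dump(D,open("cap1.pkl","wb"))
print(np.mean([o["tcp_pos"] for o in D["o"]],0),np.std([o["tcp_pos"] for o in D["o"]],0))
a=np.mean([c["image"] for c in D["scene"]],0)[120:250,220:340]; b=np.mean([c["image"] for c in D["top"]],0)[140:250,270:380]
im=np.hstack([cv2.resize(a[:110].astype(np.uint8),None,fx=3.6,fy=4),cv2.resize(b.astype(np.uint8),None,fx=3.3,fy=4)])
cv2.imwrite("pics/pre.png",im[:,:,::-1]); print(im.shape)
E
```

```text
time_s: 8.3
tcp_pos: [522.3, -63.1, 188.2]
tool_rot: [[0.158, 0.988, -0.003], [0.988, -0.158, 0.0], [-0.0, -0.003, -1.0]]
contact_force: [0.5, 0.2, -4.8]
finger_gap: 0.088
gripper_force: 30.0
time_s: 8.6
tcp_pos: [523.4, -63.6, 191.0]
tool_rot: [[0.158, 0.987, 0.001], [0.987, -0.158, -0.0], [0.0, 0.002, -1.0]]
contact_force: [-0.7, -0.0, -3.4]
finger_gap: 0.088
gripper_force: 30.0
[522.89648137 -63.63558789 190.41325365] [0.17549723 0.0171846  0.24621053]
(440, 795, 3)
```

View pics/pre.png

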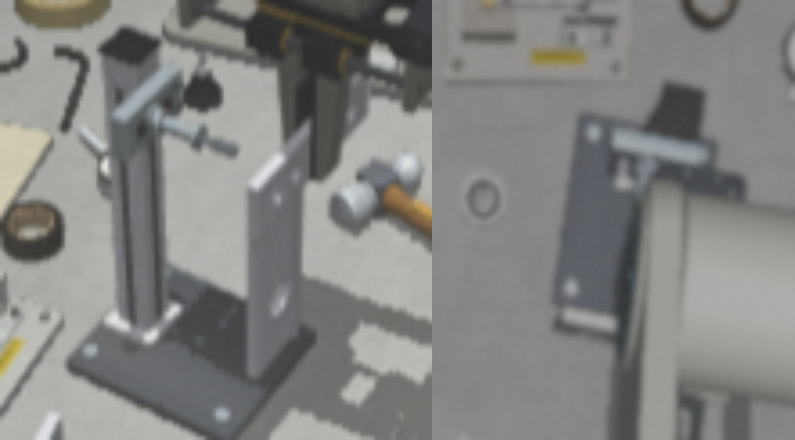

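Scene crop (left panel): the plate hangs upright in front of the peg, with the tip at about (235,150), the collar at (205,135), and holes 1 and 2 at (278,200) and (297,170). The arm hides it in the top view. Now I'll measure plate against peg in the scene camera.

```bash
cat >>h.py <<'E'
def med(cs):
    c=dict(cs[0]); z=np.stack([q["range_z"] for q in cs]); c["range_z"]=np.median(z,0); c["image"]=np.mean([q["image"] for q in cs],0).astype(np.uint8); return c
E
cat >m.py <<'E'
from h import *
D=pickle.load(open("cap1.pkl","rb")); c=med(D["scene"]); P=cloud(c).reshape(-1,3); yaw=np.radians(-9.1)
T=np.mean([o["tcp_pos"] for o in D["o"]],0); q=loc(P,T[:2],yaw); q[:,2]-=T[2]-112.7   # plate-ish z
k=q[(abs(q[:,0])<14)&(q[:,1]>30)&(q[:,1]<95)&(q[:,2]>5)&(q[:,2]<143)]
end=k[(k[:,0]>-2.5)&(k[:,0]<3)&(k[:,1]>65)]; fr=k[(k[:,0]<-2.5)&(k[:,1]<74)]
print("end face",len(end),np.median(end[:,1]),end[:,1].std(),"roll (dy/dz)",np.polyfit(end[:,2],end[:,1],1))
A=np.c_[fr[:,1:],np.ones(len(fr))]; print("front x=a*y+b*z+c",len(fr),np.linalg.lstsq(A,fr[:,0],rcond=None)[0],np.median(fr[:,0]))
top=q[(abs(q[:,0])<3)&(q[:,1]>30)&(q[:,1]<75)&(q[:,2]>140)&(q[:,2]<156)]; print("top",len(top),np.median(top[:,2]),np.polyfit(top[:,1],top[:,2],1))
g=q[(q[:,0]>25)&(q[:,0]<120)&(q[:,1]<70)&(q[:,1]>0)]; z=g[:,2]-112.7+T[2]
g=g[(z>199)&(z<216)]
for lo in range(26,100,6):
    j=g[(g[:,0]>=lo)&(g[:,0]<lo+6)]
    if len(j)>2: print(lo,len(j),np.round(np.r_[j.mean(0),j[:,1].min(),j[:,1].max()],1))
h=g[(g[:,0]<80)]; print("peg fit y=",np.polyfit(h[:,0],h[:,1],1))
E
python3 m.py
```

```text
end face 48 77.06414912063363 0.7502742868333998 roll (dy/dz) [-4.50821016e-03  7.73331687e+01]
front x=a*y+b*z+c 386 [-3.87531514e-03 -1.10897751e-03 -5.56885910e+00] -5.927518858015652
top 28 147.46668676889033 [-1.04978153e-02  1.48020904e+02]
38 6 [ 41.2  30.6 128.5  28.8  32.9]
44 9 [ 46.7  30.8 129.2  25.2  33.6]
50 9 [ 53.5  31.1 128.8  28.3  33.2]
56 3 [ 59.4  30.  129.3  28.9  31.6]
62 4 [ 64.7  30.  128.3  28.7  31.1]
68 22 [ 69.9  30.4 129.8  20.4  37.7]
74 8 [ 77.7  31.5 128.9  27.4  33.3]
80 8 [ 83.3  30.7 129.4  26.7  33.1]
86 9 [ 88.8  31.3 129.3  27.4  33.9]
92 9 [ 95.1  31.4 128.7  27.3  33.5]
98 20 [100.4  32.6 130.   23.5  38.3]
peg fit y= [3.26941890e-03 3.04710791e+01]
```

Scaled: 8 mm is 0.16, 1.3 mm is 0.026.

```bash
python3 -m creep '[0.026,0.16,0.01,0,0,0,0,0.16,0,0,0,0,0,0.16,0,0,0,0,0,0.08,0,0,0,0,0,0,0,0,0,0]'
python3 -m creep '[0,0,0,0,0,0,0,0,0,0,0,0,0,0,0,0,0,0]'
python3 - <<'E'
from h import *
from rig import ctrl
D={"scene":[],"o":[]}
for i in range(6): D["scene"].append(ctrl.capture("scene")); D["o"].append(ctrl.observe())
pickle.dump(D,open("cap1.pkl","wb"))
print(np.mean([o["tcp_pos"] for o in D["o"]],0),np.std([o["tcp_pos"] for o in D["o"]],0),np.mean([o["contact_force"] for o in D["o"]],0))
c=med(D["scene"])
a=c["image"][125:200,235:335]; cv2.imwrite("pics/pre2.png",cv2.resize(a,None,fx=8,fy=8,interpolation=cv2.INTER_CUBIC)[:,:,::-1])
E
sed -i 's/>25)&(q\[:,0\]<120/>8)\&(q[:,0]<120/; s/range(26/range(8/; s/g\[:,0\]<80/g[:,0]<40/' m.py; python3 m.py
```

```text
time_s: 9.6
tcp_pos: [551.3, -66.9, 189.4]
tool_rot: [[0.159, 0.987, 0.0], [0.987, -0.159, -0.0], [0.0, 0.0, -1.0]]
contact_force: [-0.3, -1.3, -4.2]
finger_gap: 0.085
gripper_force: 30.0
time_s: 9.9
tcp_pos: [550.3, -66.7, 189.6]
tool_rot: [[0.159, 0.987, -0.0], [0.987, -0.159, 0.0], [0.0, -0.0, -1.0]]
contact_force: [-0.2, -0.9, -4.4]
finger_gap: 0.085
gripper_force: 30.0
[550.481657   -66.75499039 189.65127783] [0.05840272 0.00895672 0.01971196] [ 0.17326356 -0.03235315 -3.86677028]
end face 59 76.84331431694974 0.6399892397315619 roll (dy/dz) [-3.10971362e-03  7.70977756e+01]
front x=a*y+b*z+c 403 [-2.12227884e-03 -1.05937757e-03 -5.83541228e+00] -6.0720797324006535
top 23 147.40542144668268 [5.92958531e-03 1.47064609e+02]
14 7 [ 17.7  29.4 130.7  26.2  31.3]
20 8 [ 23.9  29.9 129.8  26.7  31.9]
26 4 [ 28.9  28.8 129.9  26.7  30.7]
32 4 [ 34.3  28.4 128.4  27.8  29. ]
38 21 [ 41.8  28.5 129.6  17.8  35.1]
44 7 [ 46.8  30.  131.8  23.8  33.3]
50 9 [ 52.8  30.1 130.4  25.8  33. ]
56 9 [ 59.1  30.1 129.8  27.5  32.5]
62 8 [ 64.8  30.  130.2  25.8  32.5]
68 18 [ 71.6  30.  130.3  22.7  34.4]
74 21 [ 77.9  32.4 131.6  15.3  46.2]
80 61 [ 81.6  35.5 131.7   0.9  57.8]
86 11 [ 88.3  57.7 129.9  56.6  58.6]
92 6 [ 93.1  57.5 130.3  56.6  58.1]
peg fit y= [ 0.11317506 25.53993081]
```

View pics/pre2.png

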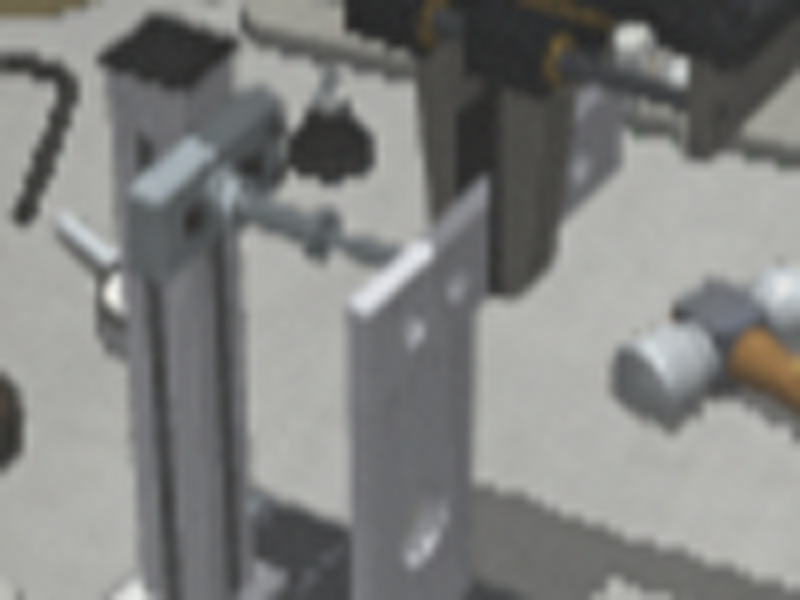

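Scene crop: the tip is just behind the strip (peg at about (400,250)), and holes 1 and 2 are at (413,333) and (458,288). The fit puts the peg axis about 0.3 mm left of hole 2, so I'll shift by that and feel forward.

Scaled: 3 mm is 0.06, 1 mm is 0.02.

```bash
python3 -m creep '[0.006,0.06,0,0,0,0,0,0.06,0,0,0,0,0,0.02,0,0,0,0,0,0,0,0,0,0]'
python3 -m creep '[0,0.02,0,0,0,0,0,0.02,0,0,0,0,0,0.02,0,0,0,0,0,0,0,0,0,0,0,0,0,0,0,0]'
python3 -m creep '[0,0.02,0,0,0,0,0,0.02,0,0,0,0,0,0,0,0,0,0,0,0,0,0,0,0]'
python3 - <<'E'
from rig import ctrl
import numpy as np
o=ctrl.observe(); print(np.round(np.r_[o["contact_force"],o["wrist_torque"]],3),o["tcp_pos"])
E
```

```text
time_s: 10.6
tcp_pos: [557.8, -67.6, 189.5]
tool_rot: [[0.159, 0.987, 0.0], [0.987, -0.159, -0.0], [-0.0, 0.0, -1.0]]
contact_force: [-0.0, -0.2, -3.2]
finger_gap: 0.086
gripper_force: 30.0
time_s: 11.1
tcp_pos: [560.5, -68.1, 189.6]
tool_rot: [[0.159, 0.987, -0.0], [0.987, -0.159, 0.0], [0.0, -0.0, -1.0]]
contact_force: [0.8, -0.3, -4.0]
finger_gap: 0.086
gripper_force: 30.0
time_s: 11.5
tcp_pos: [562.5, -68.4, 189.5]
tool_rot: [[0.159, 0.987, -0.0], [0.987, -0.159, 0.0], [0.0, -0.0, -1.0]]
contact_force: [-0.0, -0.0, -4.3]
finger_gap: 0.089
gripper_force: 30.0
[-0.044 -0.007 -4.316 -0.174 -0.008  0.03 ] [562.46576977 -68.37540952 189.54986847]
```

The rows are not in the units I measure in: shifts go in shares of 50 mm and turns go in shares of 180 degrees. I convert before sending: 1 mm is 0.02.

```bash
for i in 1; do python3 -m creep '[0,0.02,0,0,0,0,0,0.02,0,0,0,0,0,0,0,0,0,0,0,0,0,0,0,0]'; done
python3 -m creep '[0,0.02,0,0,0,0,0,0.02,0,0,0,0,0,0,0,0,0,0,0,0,0,0,0,0]'
python3 - <<'E'
from rig import ctrl
import numpy as np,cv2
c=ctrl.capture("scene");o=ctrl.observe(); print(np.round(np.r_[o["contact_force"],o["wrist_torque"]],3),o["tcp_pos"])
cv2.imwrite("pics/ins1.png",cv2.resize(c["image"][130:190,250:330],None,fx=10,fy=10,interpolation=cv2.INTER_CUBIC)[:,:,::-1])
E
```

```text
time_s: 11.9
tcp_pos: [564.5, -68.7, 189.6]
tool_rot: [[0.159, 0.987, -0.0], [0.987, -0.159, 0.0], [0.0, -0.0, -1.0]]
contact_force: [0.3, -0.1, -2.9]
finger_gap: 0.088
gripper_force: 30.0
time_s: 12.3
tcp_pos: [566.4, -69.0, 189.6]
tool_rot: [[0.159, 0.987, -0.0], [0.987, -0.159, 0.0], [0.0, -0.0, -1.0]]
contact_force: [0.2, 0.2, -4.4]
finger_gap: 0.087
gripper_force: 30.0
[-1.336  0.204 -3.928 -0.131 -0.04   0.013] [566.4230559  -69.00822451 189.58031219]
```

View pics/ins1.png

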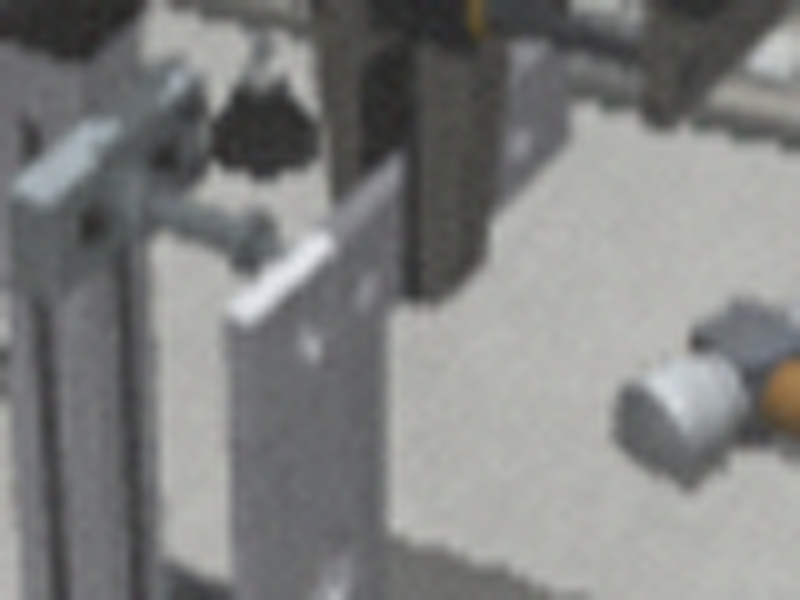

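Scene crop: hole 2 (367,287) now looks filled with the peg, while hole 1 (310,345) is bright. There is no contact force, so I'll continue.

Scaled: 2 mm is 0.04.

```bash
python3 -m creep '[0,0.04,0,0,0,0,0,0.04,0,0,0,0,0,0.04,0,0,0,0,0,0,0,0,0,0,0,0,0,0,0,0]'
python3 -m creep '[0,0.04,0,0,0,0,0,0.04,0,0,0,0,0,0.04,0,0,0,0,0,0,0,0,0,0,0,0,0,0,0,0]'
python3 -m creep '[0,0.04,0,0,0,0,0,0.02,0,0,0,0,0,0.02,0,0,0,0,0,0,0,0,0,0,0,0,0,0,0,0]'
python3 - <<'E'
from rig import ctrl
import numpy as np
for i in range(3): ctrl.capture("scene");o=ctrl.observe(); print(np.round(np.r_[o["contact_force"],o["wrist_torque"]],3),o["tcp_pos"])
E
```

```text
time_s: 12.85
tcp_pos: [572.4, -70.0, 189.5]
tool_rot: [[0.159, 0.987, -0.0], [0.987, -0.159, 0.0], [0.0, -0.0, -1.0]]
contact_force: [-0.1, -0.1, -4.1]
finger_gap: 0.087
gripper_force: 30.0
time_s: 13.35
tcp_pos: [578.3, -70.9, 189.5]
tool_rot: [[0.159, 0.987, -0.0], [0.987, -0.159, 0.0], [0.0, -0.0, -1.0]]
contact_force: [0.7, -0.4, -4.1]
finger_gap: 0.084
gripper_force: 30.0
time_s: 13.85
tcp_pos: [582.2, -71.5, 189.6]
tool_rot: [[0.159, 0.987, -0.0], [0.987, -0.159, 0.0], [0.0, -0.0, -1.0]]
contact_force: [0.4, 0.0, -3.8]
finger_gap: 0.084
gripper_force: 30.0
[-0.74  -0.464 -4.453 -0.179 -0.063  0.007] [582.18118681 -71.52566749 189.55274778]
[ 0.326 -0.832 -3.485 -0.115 -0.034 -0.06 ] [582.16122743 -71.52883695 189.558214  ]
[-0.125 -0.746 -3.992 -0.13  -0.02  -0.01 ] [582.1595861  -71.53619766 189.58312311]
```

Scaled: 1 mm is 0.02.

```bash
python3 -m creep '[0,0.02,0,0,0,0,0,0.02,0,0,0,0,0,0.02,0,0,0,0,0,0,0,0,0,0,0,0,0,0,0,0]'
python3 -m creep '[0,0.02,0,0,0,0,0,0,0,0,0,0,0,0,0,0,0,0]'
python3 -m creep '[0,0.02,0,0,0,0,0,0,0,0,0,0,0,0,0,0,0,0]'
```

```text
time_s: 14.5
tcp_pos: [585.2, -72.0, 189.6]
tool_rot: [[0.159, 0.987, -0.0], [0.987, -0.159, 0.0], [0.0, -0.0, -1.0]]
contact_force: [0.3, 0.3, -3.4]
finger_gap: 0.087
gripper_force: 30.0
time_s: 14.8
tcp_pos: [586.2, -72.2, 189.6]
tool_rot: [[0.159, 0.987, 0.0], [0.987, -0.159, 0.0], [0.0, 0.0, -1.0]]
contact_force: [0.2, 0.8, -3.8]
finger_gap: 0.084
gripper_force: 30.0
time_s: 15.1
tcp_pos: [587.2, -72.4, 189.6]
tool_rot: [[0.159, 0.987, -0.0], [0.987, -0.159, 0.0], [0.0, -0.0, -1.0]]
contact_force: [-0.1, -0.1, -4.0]
finger_gap: 0.082
gripper_force: 30.0
```

Now 0.5 mm steps until the collar is felt.

Scaled: 0.6 mm is 0.012.

```bash
python3 -m creep '[0,0.012,0,0,0,0,0,0,0,0,0,0,0,0,0,0,0,0]'
python3 -m creep '[0,0.012,0,0,0,0,0,0,0,0,0,0,0,0,0,0,0,0]'
python3 -m creep '[0,0.012,0,0,0,0,0,0,0,0,0,0,0,0,0,0,0,0]'
```

```text
time_s: 15.4
tcp_pos: [587.7, -72.4, 189.6]
tool_rot: [[0.159, 0.987, -0.0], [0.987, -0.159, 0.0], [-0.0, -0.0, -1.0]]
contact_force: [0.6, 0.7, -3.4]
finger_gap: 0.085
gripper_force: 30.0
time_s: 15.7
tcp_pos: [588.4, -72.5, 189.6]
tool_rot: [[0.159, 0.987, -0.0], [0.987, -0.159, -0.0], [-0.0, -0.0, -1.0]]
contact_force: [0.3, 0.3, -3.6]
finger_gap: 0.082
gripper_force: 30.0
time_s: 16.0
tcp_pos: [589.0, -72.6, 189.6]
tool_rot: [[0.159, 0.987, 0.0], [0.987, -0.159, -0.0], [-0.0, 0.0, -1.0]]
contact_force: [0.1, 0.1, -4.4]
finger_gap: 0.083
gripper_force: 30.0
```

Scaled: 0.5 mm is 0.01.

```bash
python3 -m creep '[0,0.01,0,0,0,0,0,0,0,0,0,0,0,0,0,0,0,0]'
python3 -m creep '[0,0.01,0,0,0,0,0,0,0,0,0,0,0,0,0,0,0,0]'
python3 - <<'E'
from rig import ctrl
import numpy as np,cv2
from h import *
D={"scene":[],"o":[]}
for i in range(5): D["scene"].append(ctrl.capture("scene")); D["o"].append(ctrl.observe())
pickle.dump(D,open("cap1.pkl","wb")); print(np.mean([o["contact_force"] for o in D["o"]],0))
cv2.imwrite("pics/ins2.png",cv2.resize(med(D["scene"])["image"][125:185,240:320],None,fx=10,fy=10,interpolation=cv2.INTER_CUBIC)[:,:,::-1])
E
sed -i 's/>8)&(q\[:,0\]<120/>3)\&(q[:,0]<120/; s/range(8,100,6/range(3,50,2/' m.py; python3 m.py
```

```text
time_s: 16.3
tcp_pos: [589.4, -72.7, 189.6]
tool_rot: [[0.159, 0.987, -0.0], [0.987, -0.159, 0.0], [0.0, -0.0, -1.0]]
contact_force: [0.0, 0.2, -3.8]
finger_gap: 0.086
gripper_force: 30.0
time_s: 16.6
tcp_pos: [589.7, -72.7, 189.5]
tool_rot: [[0.159, 0.987, -0.001], [0.987, -0.159, 0.0], [0.0, -0.001, -1.0]]
contact_force: [-1.6, -0.2, -3.3]
finger_gap: 0.084
gripper_force: 30.0
[-2.18944713  0.08497479 -3.33418925]
end face 62 76.83700496919955 0.7616588297513295 roll (dy/dz) [-4.96944688e-04  7.68681125e+01]
front x=a*y+b*z+c 405 [-2.36162977e-03  1.28550230e-06 -5.97675118e+00] -6.127272458973883
top 24 147.43197633438808 [-1.16870954e-02  1.48032857e+02]
9 4 [ 13.3   9.2 135.9   9.    9.4]
11 6 [ 14.1  15.2 134.7   9.   29.4]
13 7 [ 15.5  20.  133.4   9.2  31.7]
15 9 [ 18.5  29.2 130.6  25.   33.1]
17 9 [ 20.1  29.9 130.1  26.3  33.1]
19 10 [ 21.9  29.5 130.2  25.1  33.1]
21 7 [ 24.5  29.6 130.6  25.1  32.6]
23 9 [ 26.4  29.2 130.3  25.1  32.2]
25 9 [ 28.3  30.  129.8  25.7  32.2]
27 17 [ 30.5  30.1 130.9  22.9  36.7]
29 17 [ 31.9  30.6 131.6  22.9  36.7]
31 20 [ 33.5  31.1 132.3  22.9  36.7]
33 15 [ 36.2  31.6 132.5  22.8  35.6]
35 29 [3.910e+01 2.640e+01 1.317e+02 1.000e-01 4.920e+01]
37 68 [4.110e+01 3.130e+01 1.318e+02 1.000e-01 5.680e+01]
39 71 [4.170e+01 3.410e+01 1.316e+02 1.000e-01 5.830e+01]
41 56 [ 42.3  38.9 131.9   0.3  58.6]
43 13 [ 45.   56.3 131.   41.4  58.6]
45 10 [ 48.7  57.6 130.9  56.7  58.6]
47 8 [ 49.9  57.5 130.4  56.7  58.8]
49 10 [ 52.1  57.2 129.4  56.3  58.8]
peg fit y= [ 0.49460732 14.79721458]
```

View pics/ins2.png

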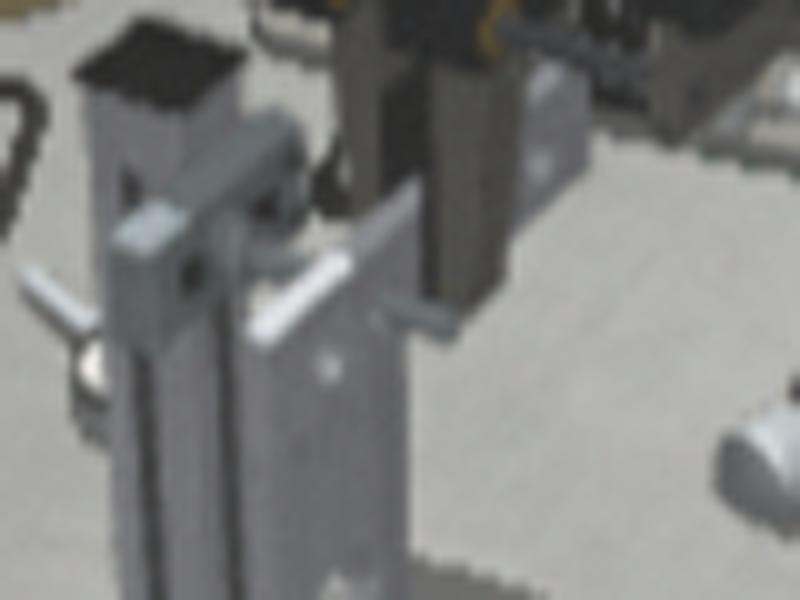

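Scene crop: the peg's head comes out through hole 2, from (380,310) to (455,325). The collar was felt at about 2 N. I'll back off 1.7 mm to mid-neck and lower gently.

Scaled: -1 mm is -0.02, -0.7 mm is -0.014.

```bash
python3 -m creep '[0,-0.02,0,0,0,0,0,-0.014,0,0,0,0,0,0,0,0,0,0,0,0,0,0,0,0]'
python3 -m creep '[0,0,0.016,0,0,0,0,0,0.016,0,0,0,0,0,0,0,0,0,0,0,0,0,0,0]'
python3 -m creep '[0,0,0.01,0,0,0,0,0,0,0,0,0,0,0,0,0,0,0]'
python3 -m creep '[0,0,0.008,0,0,0,0,0,0,0,0,0,0,0,0,0,0,0]'
```

```text
time_s: 17.25
tcp_pos: [588.4, -72.5, 189.7]
tool_rot: [[0.158, 0.987, 0.0], [0.987, -0.158, -0.0], [0.0, 0.0, -1.0]]
contact_force: [-0.5, -0.1, -4.3]
finger_gap: 0.083
gripper_force: 30.0
time_s: 17.65
tcp_pos: [588.2, -72.5, 187.9]
tool_rot: [[0.159, 0.987, -0.0], [0.987, -0.159, 0.0], [0.0, -0.0, -1.0]]
contact_force: [-0.2, 0.4, -3.1]
finger_gap: 0.084
gripper_force: 30.0
time_s: 17.95
tcp_pos: [588.2, -72.5, 187.5]
tool_rot: [[0.159, 0.987, -0.0], [0.987, -0.159, 0.0], [0.0, -0.0, -1.0]]
contact_force: [-0.5, 0.4, -3.4]
finger_gap: 0.081
gripper_force: 30.0
time_s: 18.25
tcp_pos: [588.2, -72.5, 187.1]
tool_rot: [[0.159, 0.987, -0.0], [0.987, -0.159, 0.0], [0.0, -0.0, -1.0]]
contact_force: [0.2, 0.2, -3.8]
finger_gap: 0.085
gripper_force: 30.0
```

Scaled: 0.3 mm is 0.006.

```bash
python3 -m creep '[0,0,0.006,0,0,0,0,0,0,0,0,0,0,0,0,0,0,0]'
python3 -m creep '[0,0,0.006,0,0,0,0,0,0,0,0,0,0,0,0,0,0,0]'
python3 - <<'E'
from rig import ctrl
import numpy as np
print(np.mean([(ctrl.capture("scene"),ctrl.observe()["contact_force"])[1] for i in range(4)],0))
E
```

```text
time_s: 18.55
tcp_pos: [588.3, -72.5, 186.9]
tool_rot: [[0.159, 0.987, 0.0], [0.987, -0.159, 0.0], [0.0, 0.0, -1.0]]
contact_force: [-0.3, -0.5, -2.8]
finger_gap: 0.088
gripper_force: 30.0
time_s: 18.85
tcp_pos: [588.4, -72.5, 186.7]
tool_rot: [[0.159, 0.987, 0.0], [0.987, -0.159, 0.0], [0.0, 0.0, -1.0]]
contact_force: [0.2, -0.1, 0.3]
finger_gap: 0.087
gripper_force: 30.0
[-1.01971704 -0.19715487  0.26379195]
```

```bash
python3 -m creep '[0,0,0,0,0,0,0,0,0,0,0,0,0,0,0,0,0,0,0,0,0,0,0,0,0,0,0,0,0,0]' 0.12
python3 -m creep '[0,0,0,0,0,0,0,0,0,0,0,0,0,0,0,0,0,0,0,0,0,0,0,0,0,0,0,0,0,0]' 0.22
python3 - <<'E'
from rig import ctrl
import cv2
from h import *
D={"scene":[],"o":[]}
for i in range(5): D["scene"].append(ctrl.capture("scene")); D["o"].append(ctrl.observe())
pickle.dump(D,open("cap1.pkl","wb")); print(np.mean([o["contact_force"] for o in D["o"]],0))
cv2.imwrite("pics/rel.png",cv2.resize(med(D["scene"])["image"][120:225,220:340],None,fx=5.5,fy=5.5,interpolation=cv2.INTER_CUBIC)[:,:,::-1])
E
sed -i '/lo in range/,$d' m.py; python3 m.py
```

```text
time_s: 19.55
tcp_pos: [588.3, -72.5, 186.5]
tool_rot: [[0.158, 0.987, 0.0], [0.987, -0.158, -0.0], [0.0, 0.0, -1.0]]
contact_force: [0.9, -0.1, 0.8]
finger_gap: 0.121
gripper_force: 0.0
time_s: 20.05
tcp_pos: [588.3, -72.5, 186.5]
tool_rot: [[0.159, 0.987, 0.0], [0.987, -0.159, 0.0], [0.0, 0.0, -1.0]]
contact_force: [0.4, -0.4, 0.2]
finger_gap: 0.221
gripper_force: 0.0
[-0.28331193  0.14451519 -0.08821196]
end face 62 76.76069188811087 0.8740600868356394 roll (dy/dz) [1.26873531e-03 7.67298838e+01]
front x=a*y+b*z+c 410 [ 6.52993357e-04  1.81526390e-03 -6.48250233e+00] -6.324016195237245
top 25 147.15617802381894 [8.98647281e-03 1.46925421e+02]
```

View pics/rel.png

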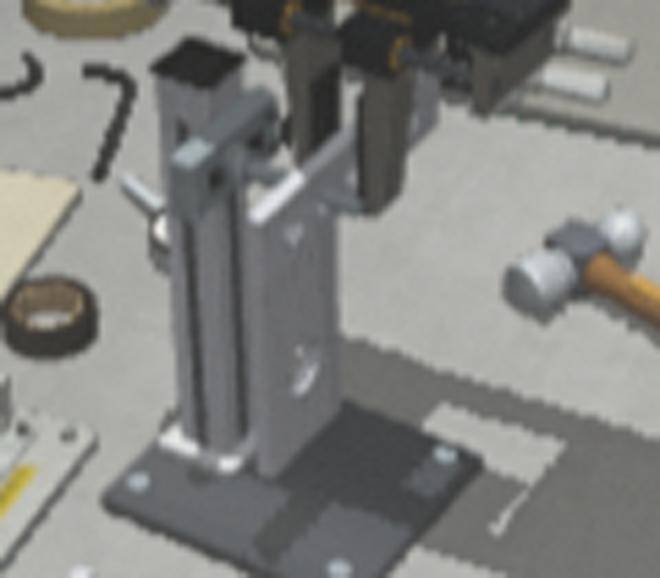

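Scene crop: the plate hangs upright on the peg, with roll near zero and the fingers clear of it. I'll retreat straight up.

Scaled: -20 mm is -0.4, -15 mm is -0.3.

```bash
python3 -m creep '[0,0,-0.08,0,0,0,0,0,-0.16,0,0,0,0,0,-0.24,0,0,0,0,0,-0.3,0,0,0,0,0,-0.4,0,0,0]'
python3 -m creep '[0,0,-0.5,0,0,0,0,0,-0.5,0,0,0,0,-0.6,-0.4,0,0,0,0,-0.8,0,0,0,0,0,-0.8,0,0,0,0]'
python3 -m creep '[0,-0.8,0,0,0,0,0,-0.4,0,0,0,0,0,0,0,0,0,0,0,0,0,0,0,0,0,0,0,0,0,0]'
python3 -m creep '[0,0,0,0,0,0,0,0,0,0,0,0,0,0,0,0,0,0,0,0,0,0,0,0,0,0,0,0,0,0]'
python3 - <<'E'
from rig import ctrl
import cv2
from h import *
for t in range(2):
    c=med([ctrl.capture("scene") for i in range(5)]); P=cloud(c).reshape(-1,3)
    q=loc(P,np.array([588.3,-72.5]),np.radians(-9.1)); q[:,2]-=186.5-112.7
    end=q[(q[:,0]>-2.5)&(q[:,0]<3)&(q[:,1]>65)&(q[:,1]<90)&(q[:,2]>5)&(q[:,2]<143)]
    top=q[(abs(q[:,0])<3)&(q[:,1]>-80)&(q[:,1]<75)&(q[:,2]>138)&(q[:,2]<158)]
    print(len(end),np.polyfit(end[:,2],end[:,1],1),len(top),np.polyfit(top[:,1],top[:,2],1))
t=ctrl.capture("top"); P=cloud(t).reshape(-1,3)
k=P[(P[:,0]>540)&(P[:,0]<620)&(P[:,1]>-160)&(P[:,1]<40)&(P[:,2]>212)&(P[:,2]<230)];print("top strip",line(k),np.polyfit(k[:,1],k[:,2],1))
im=np.hstack([cv2.resize(c["image"][110:220,210:330],None,fx=3.5,fy=4),cv2.resize(t["image"][140:260,180:380],None,fx=1.9,fy=440/120)])
cv2.imwrite("pics/end.png",im[:,:,::-1])
E
```

```text
time_s: 20.8
tcp_pos: [588.1, -72.5, 246.8]
tool_rot: [[0.159, 0.987, -0.0], [0.987, -0.159, 0.0], [-0.0, -0.0, -1.0]]
contact_force: [-0.1, -0.7, -0.2]
finger_gap: 0.223
gripper_force: 0.0
time_s: 21.3
tcp_pos: [479.0, -55.0, 317.3]
tool_rot: [[0.159, 0.987, 0.003], [0.987, -0.159, -0.0], [0.0, 0.003, -1.0]]
contact_force: [0.4, 0.1, 0.4]
finger_gap: 0.22
gripper_force: 0.0
time_s: 21.8
tcp_pos: [421.6, -45.7, 316.1]
tool_rot: [[0.159, 0.987, 0.001], [0.987, -0.159, -0.0], [0.0, 0.001, -1.0]]
contact_force: [1.0, 0.0, 0.1]
finger_gap: 0.223
gripper_force: 0.0
time_s: 22.3
tcp_pos: [420.5, -45.6, 315.4]
tool_rot: [[0.159, 0.987, -0.0], [0.987, -0.159, 0.0], [-0.0, -0.0, -1.0]]
contact_force: [1.0, 0.3, 0.9]
finger_gap: 0.222
gripper_force: 0.0
60 [-2.63109492e-04  7.66184081e+01] 67 [-5.53945090e-04  1.47474745e+02]
56 [1.28951543e-03 7.65986827e+01] 68 [-3.8775190e-03  1.4753809e+02]
top strip [585.75 -70.65  80.84] [3.18139501e-03 2.21019168e+02]
```

View pics/end.png

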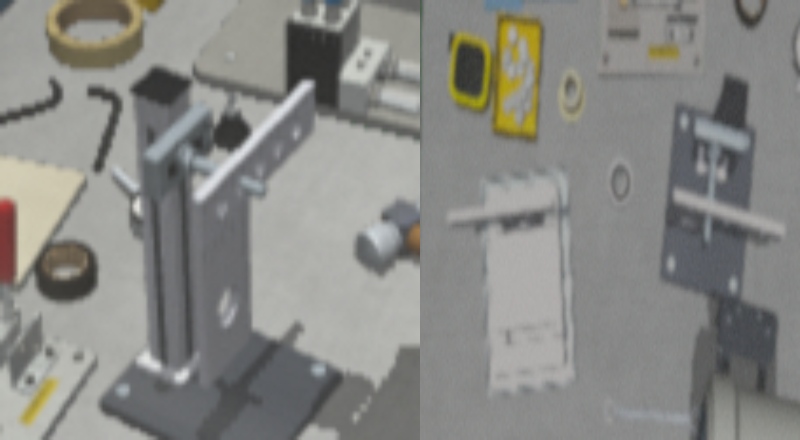

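The plate hangs level and still on hole 2, just in front of the collar. Plate_b is still in its slot and nothing else has moved. I'm handing it in.

```bash
python3 -c "
from rig import ctrl
print(ctrl.job_done())"
```

```text
the job is handed in; nothing more can be done
None
```

Job handed in at about 23 s: plate_a hangs by hole 2 in the peg's neck, level and still with the gripper clear, and plate_b and the loose things look unmoved in the last pictures.

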